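# Put away two texture rollers and tip the tray to close up its rows

### The job

Gently lay the two loose plaster texture rollers, across their rows like the others, in the free space at the back of the level tilting tray: the long one in the row of long rollers, the short one in the row of short ones. Then tip the tray's near end down to about 25 degrees (never past 35) and keep it there for a moment, until all the rollers have rolled down and closed up against the near end, and bring the tray back level on its rest, leaving the mug, the dish and the jar where they are.

Things in the scene. Friction and masses are not known exactly. Their poses are not given: they have to be found in the camera images.
- tray (a joint): tilt (rad) of the wooden tray on its steel bench stand. 0 = level, on the stand's rear bar, a hard stop; grows as the near end goes down, to a stop at 0.75; 25 degrees = 0.436. The pivot is stiff (0.8 N m): the tray stays at whatever angle it is left, and 6 to 10 N straight down on an end ledge turns it
- tray_floor (a point): centre of the tray's inner floor, on the pivot line, 110 mm above the table at any tilt. x to the tray's far end, y along the pivot to its left side, z up; tilts with the tray. Floor: x -110..110, y -90..90 mm. Walls 30 mm high, row divider 22 mm. Three rollers closed up against the near end lie at about x = -94, -62 and -30 mm
- long_row (a point): on the floor in the middle of the free back part of the row for long rollers, at x = 55, y = 39 mm in the frame of tray_floor, same axes. The row is 102 mm wide (y -12..90) and 220 mm long; two long rollers lie across it in its near part; at the start x 10..110 mm is free
- short_row (a point): the same for short rollers, at x = 55, y = -54 mm in the frame of tray_floor. The row is 72 mm wide (y -90..-18); two short rollers lie in its near part; at the start x 10..110 mm is free
- near_ledge (a point): centre of the flat top of the tray's near hand ledge (26 mm deep, 150 mm wide), at x = -129, y = 0, z = 30 mm in the frame of tray_floor. Pressing it down tips the tray. Same axes as tray_floor
- far_ledge (a point): the same on the far end, at x = 129, z = 30 mm in that frame. With the tray tipped it stands high; pressing it down brings the tray back level
- stand: the fixed stand; origin on the table under the middle of the tray, x to the tray's far end. 250 mm long, 284 mm wide over the pivot knobs, which stand at x = 0, 110 mm up; tallest at the tray's walls, 140 mm when level
- loose_long: fluted clay-texture roller of cream plaster, 90 mm long, 32 mm in diameter, about 110 g. Origin at its centre, y along its length (it turns about y as it rolls). Lying on its side its centre is 16 mm up; its ridges keep it still on a level surface, and it rolls from a slope of about 10 degrees. It lies loose on the table, to the right of the stand
- loose_short: fluted clay-texture roller of cream plaster, 60 mm long, 32 mm in diameter, about 75 g. Origin at its centre, y along its length (it turns about y as it rolls). Lying on its side its centre is 16 mm up; its ridges keep it still on a level surface, and it rolls from a slope of about 10 degrees. It lies loose on the table, to the right of the stand
- long_a: fluted clay-texture roller of cream plaster, 90 mm long, 32 mm in diameter, about 110 g. Origin at its centre, y along its length (it turns about y as it rolls). Lying on its side its centre is 16 mm up; its ridges keep it still on a level surface, and it rolls from a slope of about 10 degrees. In the tray's long row, nearest the near end
- long_b: fluted clay-texture roller of cream plaster, 90 mm long, 32 mm in diameter, about 110 g. Origin at its centre, y along its length (it turns about y as it rolls). Lying on its side its centre is 16 mm up; its ridges keep it still on a level surface, and it rolls from a slope of about 10 degrees. In the long row, behind long_a
- short_a: fluted clay-texture roller of cream plaster, 60 mm long, 32 mm in diameter, about 75 g. Origin at its centre, y along its length (it turns about y as it rolls). Lying on its side its centre is 16 mm up; its ridges keep it still on a level surface, and it rolls from a slope of about 10 degrees. In the tray's short row, nearest the near end
- short_b: fluted clay-texture roller of cream plaster, 60 mm long, 32 mm in diameter, about 75 g. Origin at its centre, y along its length (it turns about y as it rolls). Lying on its side its centre is 16 mm up; its ridges keep it still on a level surface, and it rolls from a slope of about 10 degrees. In the short row, behind short_a
- mug: blue mug, 84 mm across, 95 mm high, origin under its centre. Not part of the job
- dish: shallow fired-clay dish, 190 mm across, 35 mm high, origin under its centre. Not part of the job
- glaze_jar: closed jar, 70 mm across, 120 mm high, origin under its centre. Not part of the job
Things that resemble listed ones, but are neither listed nor needed, are in the scene too. What is shaped like the loose_short but green, purple or red is not meant.

How it is judged (in metres and radians):
On the way, in this order (a step that is already met when the one before it is completed fails the run):
1. both loose rollers lie in their matching rows of the level tray, let go (value of joint tray below 0.05 rad and y of loose_long in the frame of tray_floor between 0.02 and 0.058 m and z of loose_long in the frame of tray_floor between 0.008 and 0.024 m and x of loose_long in the frame of tray_floor between -0.11 and 0.11 m and y of loose_short in the frame of tray_floor between -0.073 and -0.035 m and z of loose_short in the frame of tray_floor between 0.008 and 0.024 m and x of loose_short in the frame of tray_floor between -0.11 and 0.11 m and contact force between the fingers and loose_long below 0.1 N and contact force between the fingers and loose_short below 0.1 N), for 0.2 s.
2. the tray is held tipped at 25 degrees, give or take 6, with all six rollers closed up in their rows at the near end (value of joint tray between 0.332 and 0.541 rad and x of each of long_a, long_b, loose_long, short_a, short_b, loose_short in the frame of tray_floor below -0.016 m), for 0.3 s.
At the end, for the whole second after the job is handed in: the tray is level (within 3 degrees) and still; all six rollers lie still in it, the three long ones in the long row and the three short ones in the short row, closed up against the near end (every roller's centre at least 16 mm on the near side of the tray's middle) (value of joint tray below 0.05 rad and velocity of joint tray below 0.05 rad/s and y of long_a in the frame of tray_floor between 0.02 and 0.058 m and z of long_a in the frame of tray_floor between 0.008 and 0.024 m and x of long_a in the frame of tray_floor between -0.11 and -0.016 m and linear speed of each of long_a, long_b, loose_long, short_a, short_b, loose_short below 0.02 m/s and y of long_b in the frame of tray_floor between 0.02 and 0.058 m and z of long_b in the frame of tray_floor between 0.008 and 0.024 m and x of long_b in the frame of tray_floor between -0.11 and -0.016 m and y of loose_long in the frame of tray_floor between 0.02 and 0.058 m and z of loose_long in the frame of tray_floor between 0.008 and 0.024 m and x of loose_long in the frame of tray_floor between -0.11 and -0.016 m and y of short_a in the frame of tray_floor between -0.073 and -0.035 m and z of short_a in the frame of tray_floor between 0.008 and 0.024 m and x of short_a in the frame of tray_floor between -0.11 and -0.016 m and y of short_b in the frame of tray_floor between -0.073 and -0.035 m and z of short_b in the frame of tray_floor between 0.008 and 0.024 m and x of short_b in the frame of tray_floor between -0.11 and -0.016 m and y of loose_short in the frame of tray_floor between -0.073 and -0.035 m and z of loose_short in the frame of tray_floor between 0.008 and 0.024 m and x of loose_short in the frame of tray_floor between -0.11 and -0.016 m); the robot touches nothing.
It fails at once if the tray is tipped past 35 degrees (value of joint tray above 0.62 rad).
It fails at once if a loose roller is dropped from a height or thrown (faster than 1.5 m/s) (linear speed of any of loose_long, loose_short above 1.5 m/s).
It fails at once if the mug is moved by more than 30 mm (distance of mug from where it was at the start of the episode above 0.03 m).
It fails at once if the dish is moved by more than 30 mm (distance of dish from where it was at the start of the episode above 0.03 m).
It fails at once if the glaze jar is moved by more than 30 mm (distance of glaze_jar from where it was at the start of the episode above 0.03 m).
It also fails if it takes over 67 s, if anything falls off the work surface, if the arm or the gripper's body presses on something with over 40 N, if the wrist force passes 120 N, or if a joint passes its speed limit or range.

### The arm

A 6-joint arm with a two-finger parallel gripper is mounted at the origin on the work surface. World frame = base frame: x ahead of the robot, y to its left, z up, the work surface at z = 0. Lengths are in mm, angles in rad, forces in N, time in s.
With the tool pointing down it reaches from about 350 to 875 mm from the base axis. Payload 4.2 kg.
Tool frame: the origin (TCP) lies on the mounting face of the last link; the fingertips stand 173 mm ahead of it and the grasp point (between the pads) lies 155 mm ahead of it; z points along the fingers, y is the line along which they close (so a half turn about z gives the same grasp; the last joint's range is limited). The gripper opens to 85 mm and grips with 20 to 120 N. Pads are 22 mm wide; open, the fingers measure 114 mm over their backs; the gripper's body (76 mm by 85 mm) begins 54 mm behind the grasp point. The pads swing forward as they close: fully open they stand 13 mm farther back than shut.
Start: joints at [-1.054, 0.385, 0.008, 0, -1.194, -0.259], TCP at [159.363, -604.321, 404.712] pointing down, gripper open.
Joint ranges: [-3.14, 3.14], [-1.21, 2.06], [-1.07, 1.41], [-3.16, 2.05], [-2.99, -0.16], [-3.1, 3.1]. Speed limits (rad/s): [2.79, 2.79, 3.14, 3.14, 3.14, 3.14].

### API

Orientations are given as a unit quaternion [x, y, z, w].
In Python, from bench import arm gives the robot as it stands. The module is installed in compiled form; this text tells all that it offers.
- The arm moves only by the tool move_arm, never from a script. Its arguments are lists of equal length, an entry for each row: "fingers": the finger opening in mm, from 0 to 85.4; "travel": the shift along the tool's x, y, z in mm, a list of three; "dr": the turn, a rotation vector about the tool's x, y, z in rad, a list of three. A call has 1 to 10 rows; each row is the pose to reach, as a shift and turn from the pose commanded when the call began, along the tool's axes at that moment; what a row does not reach only later rows make up. A row lasts 1/10 s, in which the tool goes at most 50 mm and 8.59 degrees, less where a joint would pass 70% of its speed; a pose out of reach is approached as far as the arm can. A call with a gripper value outside its range is refused whole. The fingers move at their own pace and stop on an object; the grip force is fixed at half the most. Time passes only in rows, so rows that repeat a pose let the fingers close. It gives the time, the measured TCP pose, the force, the opening and the grip force at its end, in the units of the state.
- arm.read_state(): the state, without advancing time (a new reading comes with each control period).
- arm.get_image(name): name is "side" or "top"; returns the picture (400x640x3 uint8, red, green, blue); there is no depth.
- arm.camera_model(name): a dict with "intrinsics" (3x3 intrinsics, pixels), "pose" (4x4, takes a point from camera to world coordinates). Camera axes: x right, y up, looking along -z (the intrinsics and any distortion apply to the point x, -y, -z); pixel columns grow to the right and rows downward; lengths in mm; the calibration is good to about 2 mm. A picture is of the moment at which its call begins. camera_model takes no time and is no camera call.
- arm.job_done(): hands the job in; it is judged then, once.
The state is a dict: "clock": time; "joints": joint angles; "joint_vel": joint speeds; "joint_efforts": joint torques, N m; "position": TCP position; "ee_rot": TCP orientation; "contact_force": force on the tool from outside, world axes, zero at the start; "wrist_torque": the same for the moment, N m; "gripper_width": finger opening in mm; "grasp_force": force on a finger pad.
Only numpy, scipy, OpenCV 4.12 (cv2) and the standard library are available. Lean on these libraries where they do the work, as an engineer would, in place of code of your own. Each camera call takes 0.05 s, during which the arm holds its last target. There are 200 camera calls.

## Working session

There is one attempt and no reset: what is moved stays moved. The work goes in short steps, Python scripts to look and compute and a tool call to move; the robot and the scene stay as the last step left them, time stands still between calls to the robot, and variables do not carry over. Pictures are saved under pics/ and viewed, at most 12 in all, crops included, and the job is handed in when it is done.

Besides the shell and the picture viewer there is one more tool, called after ">>>" as a command line: name --argument value ..., lists and objects as JSON in quotes. move_arm: Moves the arm, as the interface text tells. Its arguments: {"type":"object","properties":{"fingers":{"type":"array","items":{"type":"number"}},"travel":{"type":"array","items":{"type":"array","items":{"type":"number"}}},"dr":{"type":"array","items":{"type":"array","items":{"type":"number"}}}},"required":["fingers","travel","dr"]}

```bash
mkdir -p pics; python3 - <<'E'
from bench import arm
import cv2,numpy as np
np.set_printoptions(precision=4,suppress=True)
for n in("top","side"):
    cv2.imwrite(f"pics/{n}0.png",arm.get_image(n)[:,:,::-1]); m=arm.camera_model(n);print(n,m)
s=arm.read_state();print(s)
E
```

```text
top {'intrinsics': array([[520.5161,   0.    , 320.1624],
       [  0.    , 520.5161, 198.4531],
       [  0.    ,   0.    ,   1.    ]]), 'pose': array([[   0.0152,    0.9847,   -0.1734,  318.0331],
       [  -0.9998,    0.0176,    0.0121,   35.3627],
       [   0.0149,    0.1732,    0.9848, 1635.672 ],
       [   0.    ,    0.    ,    0.    ,    1.    ]])}
side {'intrinsics': array([[370.4117,   0.    , 322.6333],
       [  0.    , 370.4117, 196.9944],
       [  0.    ,   0.    ,   1.    ]]), 'pose': array([[ -0.7824,   0.389 ,  -0.4864,   5.9511],
       [ -0.6228,  -0.4814,   0.6167, 754.2854],
       [  0.0058,   0.7854,   0.6189, 860.0801],
       [  0.    ,   0.    ,   0.    ,   1.    ]])}
{'clock': 0.1, 'joints': array([-1.0544,  0.3855,  0.0068, -0.0004, -1.194 , -0.2586]), 'joint_vel': array([-0.0006, -0.0014,  0.0043,  0.0017,  0.0003, -0.0006]), 'joint_efforts': array([ -0.0007, -39.3321,  18.893 ,   4.1979,  -0.0026,   0.    ]), 'position': array([ 159.3131, -604.1725,  403.7436]), 'ee_rot': array([-0.1284,  0.9917,  0.0009, -0.0002]), 'contact_force': array([ 0.5402, -0.2984, -0.8989]), 'wrist_torque': array([-0.0642,  0.0042, -0.0051]), 'grasp_force': 0.0, 'gripper_width': 85.44188886177211}
```

View pics/top0.png

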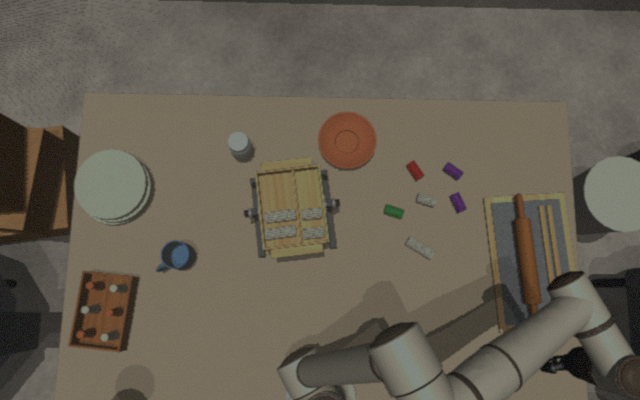

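View pics/side0.png

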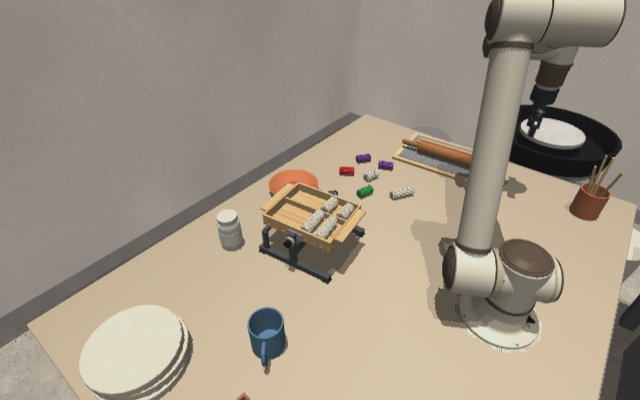

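The top view shows the tray centred near (292,208), with long rollers on the left half and short ones on the right. The loose long roller is at (420,247) and the loose short one at (426,200), with coloured decoys around it. I'll measure from a zoomed crop.

```bash
cat > h.py <<'E'
from bench import arm
import cv2,numpy as np
from scipy.spatial.transform import Rotation as R
np.set_printoptions(precision=3,suppress=True)
def ray(n,px,z):
    m=arm.camera_model(n);P=m["pose"];d=np.linalg.inv(m["intrinsics"])@[px[0],px[1],1]
    d=P[:3,:3]@(d*[1,-1,-1]);return P[:3,3]+d*(z-P[2,3])/d[2]
def proj(n,p):
    m=arm.camera_model(n);P=m["pose"];c=P[:3,:3].T@(np.array(p,float)-P[:3,3])*[1,-1,-1];q=m["intrinsics"]@c;return q[:2]/q[2]
def crop(n,x0,y0,x1,y1,k,f,g=1.6):
    a=arm.get_image(n)[y0:y1,x0:x1,::-1];a=np.clip(a*g,0,255).astype(np.uint8)
    cv2.imwrite(f,cv2.resize(a,None,fx=k,fy=k,interpolation=cv2.INTER_CUBIC))
E
python3 - <<'E'
from h import *
crop("top",235,145,475,275,3.3,"pics/t1.png")
im=arm.get_image("top");h=cv2.cvtColor(im,cv2.COLOR_RGB2HSV)
m=((h[...,1]<60)&(h[...,2]>110)).astype(np.uint8)
m[:, :380]=0;m[:,450:]=0;m[:180]=0;m[270:]=0
m=cv2.morphologyEx(m,cv2.MORPH_CLOSE,np.ones((3,3),np.uint8))
n,l,st,c=cv2.connectedComponentsWithStats(m)
for i in range(1,n):
    if st[i,4]<40: continue
    q=np.argwhere(l==i)[:,::-1].astype(float)
    w=np.array([ray("top",p,20)[:2] for p in q]);mu=w.mean(0);e,v=np.linalg.eigh(np.cov((w-mu).T))
    pr=(w-mu)@v;print(st[i],c[i],"world",mu,"axis deg",np.degrees(np.arctan2(v[1,1],v[0,1])),"len",np.ptp(pr[:,1]),np.ptp(pr[:,0]),cv2.minAreaRect(w.astype(np.float32)))
E
```

```text
Traceback (most recent call last):
  File "h.py", line 6, in ray
    m=arm.camera_model(n);P=m["pose"];d=np.linalg.inv(m["intrinsics"])@[px[0],px[1],1]
ValueError: time passes only in moves, steps and waits
```

View pics/t1.png

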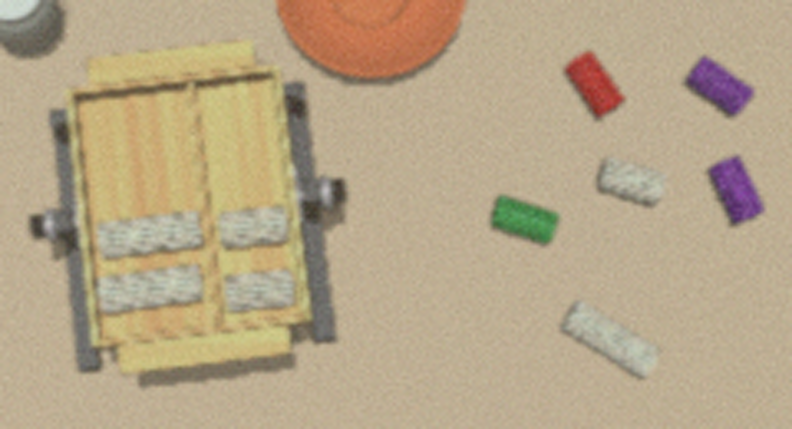

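The crop shows the tray turned by about 6 degrees. Its wall corners are at (68,92), (278,70), (313,318) and (95,345), its ledge centres at (173,62) and (206,348), and its knobs at (50,226) and (333,194). The white long roller is at (610,338) and the white short one at (631,182).

```bash
python3 - <<'E'
import re
s=open('h.py').read()
s=s.replace('def ray','C={n:arm.camera_model(n) for n in("top","side")}\ndef ray',1).replace('m=arm.camera_model(n);','m=C[n];')
open('h.py','w').write(s)
E
cat > m.py <<'E'
from h import *
from scipy.optimize import least_squares
f=lambda u,v:(235+u/3.3-.35,145+v/3.3-.35)
for z,pts in((140,dict(farledge=(173,62),nearledge=(206,348),FL=(68,92),FR=(278,70),NR=(313,318),NL=(95,345))),(110,dict(kl=(50,226),kr=(333,194))),(142,{})):
    for k,p in pts.items(): print(k,ray("top",f(*p),z))
for k,p in dict(la=(150,288),lb=(151,234),sa=(259,290),sb=(254,227)).items(): print(k,ray("top",f(*p),130))
im=arm.get_image("top");h=cv2.cvtColor(im,cv2.COLOR_RGB2HSV)
print(h[247,420],h[200,426],h[230,410])
m=((h[...,1]<50)&(h[...,2]>95)).astype(np.uint8)
m[:, :380]=0;m[:,450:]=0;m[:180]=0;m[270:]=0
m=cv2.morphologyEx(m,cv2.MORPH_CLOSE,np.ones((3,3),np.uint8))
n,l,st,c=cv2.connectedComponentsWithStats(m)
for i in range(1,n):
    if st[i,4]<40: continue
    q=np.argwhere(l==i)[:,::-1].astype(float)
    w=np.array([ray("top",p,18)[:2] for p in q]);mu=w.mean(0);e,v=np.linalg.eigh(np.cov((w-mu).T))
    pr=(w-mu)@v;print(st[i],c[i],"world",mu,"axis deg",np.degrees(np.arctan2(v[1,1],v[0,1])),"len",np.ptp(pr[:,1]),np.ptp(pr[:,0]),cv2.minAreaRect(w.astype(np.float32)))
E
python3 m.py
```

```text
farledge [684.588 116.235 140.   ]
nearledge [429.998  80.908 140.   ]
FL [655.385 208.902 140.   ]
FR [679.015  22.267 140.   ]
NR [457.621 -11.724 140.   ]
NL [431.02  177.237 140.   ]
kl [538.977 223.948 110.   ]
kr [572.523 -29.333 110.   ]
la [482.569 131.617 130.   ]
lb [530.493 132.103 130.   ]
sa [482.421  35.781 130.   ]
sb [538.33   41.192 130.   ]
[ 33  24 117] [ 28  28 111] [ 18  59 117]
[417 191  21  16 205] [426.488 199.127] world [ 606.815 -320.996] axis deg 77.2000687302009 len 62.539994792821574 47.22191182475837 ((602.6231079101562, -320.3323669433594), (63.02804946899414, 46.49091720581055), 73.5092544555664)
[406 236  29  23 308] [420.328 247.026] world [ 454.999 -298.667] axis deg 58.72609877752486 len 95.39611594716722 40.21032711334554 ((454.7093811035156, -298.4876708984375), (94.35220336914062, 39.21977233886719), 65.86388397216797)
```

Tray: centre about (556, 98.5), yaw about 7.8°. The ledge spacing comes out at 257 mm against the true 258, so the calibration holds. Next I'll refine the loose roller poses with a template fit and plan the first approach.

```bash
cat >> h.py <<'E'
T0=np.array([556,98.5]);TY=7.8
def tray(x,y):
    a=np.radians(TY);return T0+[x*np.cos(a)-y*np.sin(a),x*np.sin(a)+y*np.cos(a)]
def go(p,yaw):
    "shift and turn in tool axes from measured pose to world TCP p, tool down, tool y at yaw deg (mod 180)"
    s=arm.read_state();r=R.from_quat(s["ee_rot"]);a=np.radians(yaw)
    y=np.array([np.cos(a),np.sin(a),0]);
    if y@r.as_matrix()[:,1]<0:y=-y
    z=np.array([0,0,-1.]);t=R.from_matrix(np.c_[np.cross(y,z),y,z])
    print("travel",r.inv().apply(np.array(p)-s["position"]),"dr",(r.inv()*t).as_rotvec(),"pos",s["position"],"t",s["clock"])
def fit(im,mu,ang,L,z=16,W=32):
    from scipy.optimize import differential_evolution as D
    h=cv2.cvtColor(cv2.GaussianBlur(im,(3,3),0),cv2.COLOR_RGB2HSV)[...,1].astype(np.float32)
    u=np.linspace(-L/2-10,L/2+10,41);v=np.linspace(-W/2-10,W/2+10,31);U,V=np.meshgrid(u,v)
    w=np.where((abs(U)<L/2)&(abs(V)<W/2),1.,0);w=w/w.sum()-(1-w)/(1-w).sum()
    m=C["top"];P=m["pose"]
    def c(q):
        a=np.radians(q[2]);X=np.stack([q[0]+U*np.cos(a)-V*np.sin(a),q[1]+U*np.sin(a)+V*np.cos(a),np.full_like(U,z)],-1)
        k=(X-P[:3,3])@P[:3,:3]*[1,-1,-1]@m["intrinsics"].T;k=(k[...,:2]/k[...,2:]).astype(np.float32)
        return (w*cv2.remap(h,k[...,0],k[...,1],1)).sum()
    r=D(c,[(mu[0]-20,mu[0]+20),(mu[1]-20,mu[1]+20),(ang-25,ang+25)],seed=0,maxiter=60);return r.x,r.fun
E
python3 - <<'E'
from h import *
im=arm.get_image("top")
print(fit(im,(455,-299),60,90)); print(fit(im,(606,-321),73,60))
print(ray("top",proj("top",(606,-321,16)),16))
go((455,-298.7,300),148.7)
E
```

```text
(array([ 454.218, -297.032,   58.235]), np.float64(-24.95701485013098))
(array([ 606.323, -319.687,   74.636]), np.float64(-22.54090905286632))
[ 606. -321.   16.]
travel [-363.777  220.031  104.465] dr [ 0.001  0.    -0.767] pos [ 159.364 -604.275  404.325] t 0.3
```

>>> move_arm --fingers '[85, 85, 85, 85, 85, 85, 85, 85, 85, 85]' --travel '[[-25, 15, 7], [-70, 42, 20], [-115, 69, 33], [-160, 96, 46], [-204, 123, 59], [-248, 150, 71], [-290, 175, 83], [-325, 197, 93], [-350, 212, 101], [-363, 221, 104]]' --dr '[[0, 0, -0.07], [0, 0, -0.15], [0, 0, -0.24], [0, 0, -0.33], [0, 0, -0.42], [0, 0, -0.51], [0, 0, -0.6], [0, 0, -0.68], [0, 0, -0.74], [0, 0, -0.774]]'

```text
clock: 1.3
position: [455.9, -295.7, 299.7]
ee_rot: [-0.496, 0.869, 0.001, -0.0]
contact_force: [-0.2, 0.4, 0.1]
gripper_width: 85.3
grasp_force: 0.0
```

```bash
python3 - <<'E'
from h import *
go((454.5,-297.5,172),148.3)
E
```

```text
travel [  2.283   0.126 127.675] dr [ 0.001 -0.     0.02 ] pos [ 455.913 -295.672  299.674] t 1.3
```

>>> move_arm --fingers '[85, 85, 85, 85, 85, 85, 30, 30, 30, 30]' --travel '[[1, 0, 20], [2, 0, 55], [2, 0, 90], [2, 0, 115], [2, 0, 127], [2, 0, 127], [2, 0, 127], [2, 0, 127], [2, 0, 127], [2, 0, 127]]' --dr '[[0, 0, 0], [0, 0, 0.01], [0, 0, 0.01], [0, 0, 0.01], [0, 0, 0.01], [0, 0, 0.01], [0, 0, 0.01], [0, 0, 0.01], [0, 0, 0.01], [0, 0, 0.01]]'

```text
clock: 2.3
position: [453.3, -299.9, 174.9]
ee_rot: [-0.489, 0.872, -0.001, 0.001]
contact_force: [-1.4, 1.2, 5.8]
gripper_width: 30.7
grasp_force: 35.6
```

>>> move_arm --fingers '[20, 20, 20, 20, 20]' --travel '[[0, 0, 0], [0, 0, 0], [0, 0, 0], [0, 0, 0], [0, 0, 0]]' --dr '[[0, 0, 0], [0, 0, 0], [0, 0, 0], [0, 0, 0], [0, 0, 0]]'

```text
clock: 2.8
position: [453.3, -299.9, 175.0]
ee_rot: [-0.489, 0.872, -0.001, 0.001]
contact_force: [-1.3, 0.6, 5.8]
gripper_width: 30.6
grasp_force: 58.8
```

```bash
python3 - <<'E'
from h import *
print(arm.read_state()["contact_force"],arm.read_state()["joints"])
x,y=tray(55,39); print(x,y); go((x,y,340),187.8)
E
```

```text
[-1.253  0.575  5.829] [-0.286  0.526 -0.452  0.001 -0.591 -0.263]
605.1982239009915 144.60352226227303
travel [-458.506  101.857 -165.071] dr [-0.002 -0.    -0.685] pos [ 453.342 -299.897  175.045] t 2.8
```

>>> move_arm --fingers '[20, 20, 20, 20, 20, 20, 20, 20, 20, 20]' --travel '[[0, 0, -15], [0, 0, -50], [0, 0, -90], [-10, 2, -125], [-35, 8, -150], [-70, 15, -168], [-110, 24, -175], [-150, 33, -175], [-190, 42, -175], [-230, 51, -175]]' --dr '[[0, 0, 0], [0, 0, 0], [0, 0, 0], [0, 0, -0.04], [0, 0, -0.1], [0, 0, -0.17], [0, 0, -0.24], [0, 0, -0.31], [0, 0, -0.38], [0, 0, -0.45]]'

```text
clock: 3.8
position: [529.3, -75.4, 348.9]
ee_rot: [-0.672, 0.74, 0.0, 0.0]
contact_force: [1.0, -0.1, -1.5]
gripper_width: 30.1
grasp_force: 59.5
```

```bash
python3 - <<'E'
from h import *
x,y=tray(55,39); go((x,y,350),187.8)
E
```

```text
travel [-226.238  -54.356   -1.017] dr [-0.     0.    -0.232] pos [529.336 -75.357 348.88 ] t 3.8
```

>>> move_arm --fingers '[20, 20, 20, 20, 20, 20, 20, 20, 20]' --travel '[[-40, -9, 0], [-80, -19, 0], [-120, -28, 0], [-160, -38, 0], [-190, -46, 0], [-212, -51, 0], [-223, -54, 0], [-226, -54, 0], [-226, -54, 0]]' --dr '[[0, 0, -0.06], [0, 0, -0.11], [0, 0, -0.16], [0, 0, -0.2], [0, 0, -0.22], [0, 0, -0.23], [0, 0, -0.23], [0, 0, -0.23], [0, 0, -0.23]]'

```text
clock: 4.7
position: [605.3, 142.0, 348.5]
ee_rot: [0.752, -0.66, -0.0, 0.0]
contact_force: [0.6, -0.3, -1.3]
gripper_width: 30.2
grasp_force: 59.5
```

```bash
python3 - <<'E'
from h import *
x,y=tray(55,39); go((x,y,287),187.8)
crop("top",235,125,435,275,4,"pics/t2.png")
E
```

```text
travel [-2.577 -0.29  61.517] dr [ 0.001 -0.    -0.006] pos [605.301 142.029 348.517] t 4.7
```

View pics/t2.png

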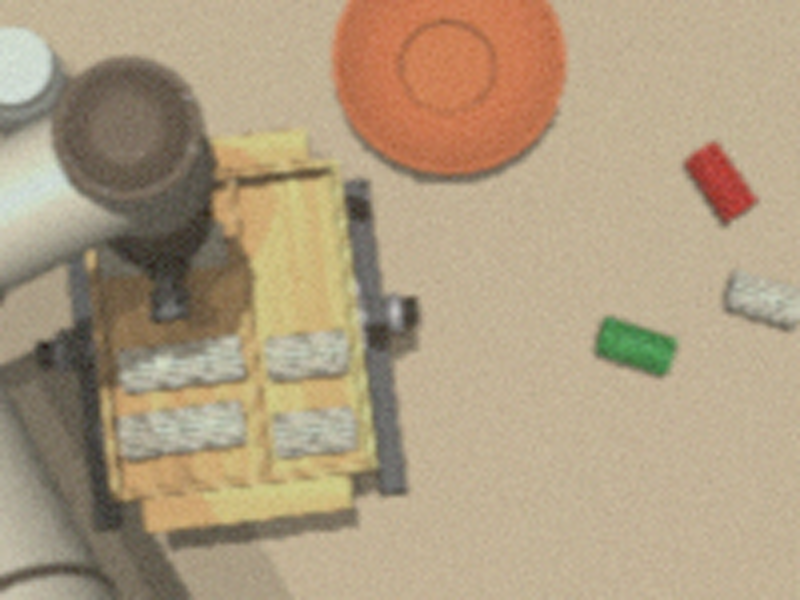

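The roller is hidden under the gripper in the top view. The grip is solid at 30 mm opening and about 60 N. The gripper is over the free back of the long row, so I'll lower it.

>>> move_arm --fingers '[20, 20, 20, 20, 20, 20]' --travel '[[0, 0, 15], [0, 0, 35], [0, 0, 50], [0, 0, 58], [0, 0, 60], [0, 0, 60]]' --dr '[[0, 0, 0], [0, 0, 0], [0, 0, 0], [0, 0, 0], [0, 0, 0], [0, 0, 0]]'

```text
clock: 5.35
position: [605.7, 142.1, 289.1]
ee_rot: [0.752, -0.66, 0.0, -0.0]
contact_force: [-0.4, -0.4, -1.2]
gripper_width: 30.2
grasp_force: 59.5
```

```bash
python3 - <<'E'
from h import *
x,y=tray(55,36.3); go((x,y,286),187.8)
crop("side",200,150,440,310,3.3,"pics/s2.png")
E
```

```text
travel [0.148 0.165 3.119] dr [-0.    -0.    -0.006] pos [605.707 142.097 289.119] t 5.35
```

View pics/s2.png

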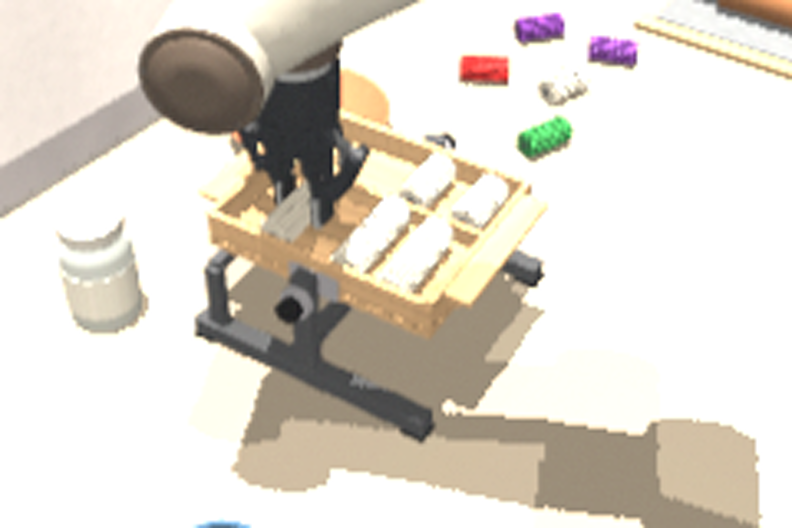

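The side view shows the long roller held across the long row at (290,213), clear of the walls. I'll lower it the last few millimetres and check for contact before letting go.

>>> move_arm --fingers '[20, 20, 20]' --travel '[[0, 0, 1.5], [0, 0, 3], [0, 0, 3]]' --dr '[[0, 0, 0], [0, 0, 0], [0, 0, 0]]'

```text
clock: 5.7
position: [605.5, 142.6, 285.9]
ee_rot: [0.752, -0.659, 0.0, -0.0]
contact_force: [-0.5, -0.8, -2.4]
gripper_width: 30.2
grasp_force: 59.5
```

>>> move_arm --fingers '[20, 20, 36, 44, 50, 50, 50, 50, 50, 50]' --travel '[[0, 0, 1], [0, 0, 1], [0, 0, 1], [0, 0, 1], [0, 0, 1], [0, 0, 1], [0, 0, -10], [0, 0, -40], [0, 0, -85], [0, 0, -115]]' --dr '[[0, 0, 0], [0, 0, 0], [0, 0, 0], [0, 0, 0], [0, 0, 0], [0, 0, 0], [0, 0, 0], [0, 0, 0], [0, 0, 0], [0, 0, 0]]'

```text
clock: 6.7
position: [605.8, 142.5, 404.9]
ee_rot: [0.752, -0.659, 0.001, -0.002]
contact_force: [-0.0, 0.6, 0.2]
gripper_width: 50.0
grasp_force: 0.0
```

```bash
python3 - <<'E'
from h import *
go((606.3,-320,300),164.3)
E
```

```text
travel [458.628  60.643 104.449] dr [-0.004  0.001  0.406] pos [605.828 142.526 404.865] t 6.7
```

>>> move_arm --fingers '[50, 50, 50, 60, 85, 85, 85, 85, 85, 85]' --travel '[[30, 4, 0], [75, 10, 5], [122, 16, 15], [170, 22, 30], [218, 29, 46], [266, 35, 62], [314, 42, 77], [360, 48, 90], [405, 54, 98], [440, 58, 102]]' --dr '[[0, 0, 0.03], [0, 0, 0.08], [0, 0, 0.13], [0, 0, 0.18], [0, 0, 0.23], [0, 0, 0.28], [0, 0, 0.32], [0, 0, 0.36], [0, 0, 0.39], [0, 0, 0.4]]'

```text
clock: 7.7
position: [605.0, -304.0, 298.4]
ee_rot: [-0.605, 0.796, 0.0, -0.0]
contact_force: [-0.3, 1.4, 0.3]
gripper_width: 84.9
grasp_force: 0.0
```

>>> move_arm --fingers '[85, 85, 85]' --travel '[[12, 3, 0], [19, 3, 0], [19, 3, 0]]' --dr '[[0, 0, 0], [0, 0, 0], [0, 0, 0]]'

```text
clock: 8.0
position: [597.4, -318.9, 299.5]
ee_rot: [-0.606, 0.796, -0.0, 0.0]
contact_force: [0.5, 0.1, -0.4]
gripper_width: 84.7
grasp_force: 0.0
```

```bash
python3 - <<'E'
from h import *
go((606.3,-320,173),164.3)
crop("top",235,125,475,275,3.3,"pics/t3.png")
E
```

```text
travel [ -1.259  -8.766 126.519] dr [-0.001  0.     0.005] pos [ 597.399 -318.852  299.511] t 8.0
```

View pics/t3.png

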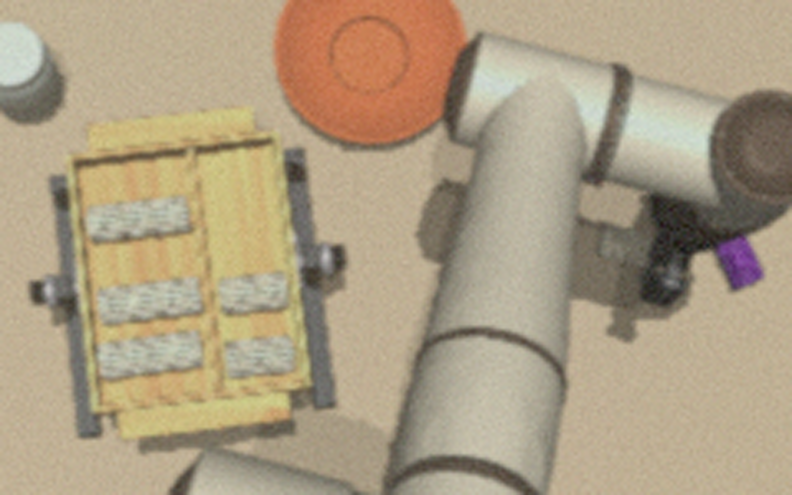

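The long roller now lies across the long row near (137,218), centred between the wall and the divider. Next I'll descend on the short roller.

>>> move_arm --fingers '[85, 85, 85, 85, 85, 85, 50, 20, 20, 20]' --travel '[[-1, -5, 15], [-1, -9, 50], [-1, -9, 85], [-1, -9, 112], [-1, -9, 124], [-1, -9, 124], [-1, -9, 124], [-1, -9, 124], [-1, -9, 124], [-1, -9, 124]]' --dr '[[0, 0, 0], [0, 0, 0], [0, 0, 0], [0, 0, 0], [0, 0, 0], [0, 0, 0], [0, 0, 0], [0, 0, 0], [0, 0, 0], [0, 0, 0]]'

```text
clock: 9.05
position: [607.0, -320.3, 176.5]
ee_rot: [-0.606, 0.795, -0.001, 0.001]
contact_force: [-0.9, 0.8, 2.6]
gripper_width: 29.9
grasp_force: 59.3
```

>>> move_arm --fingers '[20, 20, 20, 20]' --travel '[[0, 0, 0], [0, 0, 0], [0, 0, 0], [0, 0, 0]]' --dr '[[0, 0, 0], [0, 0, 0], [0, 0, 0], [0, 0, 0]]'

```text
clock: 9.45
position: [607.1, -320.4, 176.4]
ee_rot: [-0.606, 0.795, -0.001, 0.001]
contact_force: [0.0, 0.5, 6.0]
gripper_width: 30.2
grasp_force: 59.6
```

```bash
python3 - <<'E'
from h import *
x,y=tray(55,-54); print(x,y);go((x,y,350),187.8)
E
```

```text
617.8197721373818 52.46397309842879
travel [-362.232   88.123 -173.95 ] dr [-0.003 -0.001 -0.405] pos [ 607.1   -320.358  176.432] t 9.45
```

>>> move_arm --fingers '[20, 20, 20, 20, 20, 20, 20, 20, 20, 20]' --travel '[[0, 0, -15], [0, 0, -50], [0, 0, -90], [-8, 2, -125], [-30, 7, -152], [-65, 16, -168], [-105, 26, -174], [-145, 35, -175], [-190, 46, -175], [-235, 57, -175]]' --dr '[[0, 0, 0], [0, 0, 0], [0, 0, 0], [0, 0, -0.03], [0, 0, -0.07], [0, 0, -0.12], [0, 0, -0.17], [0, 0, -0.22], [0, 0, -0.27], [0, 0, -0.32]]'

```text
clock: 10.45
position: [613.4, -77.0, 350.3]
ee_rot: [0.725, -0.688, -0.0, -0.0]
contact_force: [-0.5, 0.3, -0.9]
gripper_width: 30.0
grasp_force: 59.5
```

```bash
python3 - <<'E'
from h import *
x,y=tray(55,-54); go((x,y,350),187.8)
E
```

```text
travel [-129.075  -11.132    0.38 ] dr [-0.     0.    -0.084] pos [613.445 -77.016 350.341] t 10.45
```

>>> move_arm --fingers '[20, 20, 20, 20, 20, 20, 20]' --travel '[[-40, -3, 0], [-78, -7, 0], [-106, -9, 0], [-122, -11, 0], [-128, -11, 0], [-129, -11, 0], [-129, -11, 0]]' --dr '[[0, 0, -0.03], [0, 0, -0.05], [0, 0, -0.07], [0, 0, -0.08], [0, 0, -0.084], [0, 0, -0.084], [0, 0, -0.084]]'

```text
clock: 11.15
position: [618.4, 49.9, 349.7]
ee_rot: [0.753, -0.658, -0.0, 0.0]
contact_force: [0.6, -0.2, -0.9]
gripper_width: 30.3
grasp_force: 59.4
```

```bash
python3 - <<'E'
from h import *
x,y=tray(55,-54); go((x,y,289),187.8)
E
```

```text
travel [-2.604  0.203 60.688] dr [ 0.    -0.    -0.002] pos [618.394  49.923 349.689] t 11.15
```

>>> move_arm --fingers '[20, 20, 20, 20, 20, 20, 20]' --travel '[[-1, 0, 15], [-1, 0, 35], [-1, 0, 50], [-1, 0, 58], [-1, 0, 61], [-1, 0, 62.5], [-1, 0, 62.5]]' --dr '[[0, 0, 0], [0, 0, 0], [0, 0, 0], [0, 0, 0], [0, 0, 0], [0, 0, 0], [0, 0, 0]]'

```text
clock: 11.85
position: [618.6, 51.6, 287.8]
ee_rot: [0.753, -0.658, 0.0, -0.0]
contact_force: [0.4, -0.0, -0.5]
gripper_width: 30.1
grasp_force: 59.4
```

>>> move_arm --fingers '[20, 20, 36, 44, 50, 50, 50, 50, 50, 50]' --travel '[[0, 0, 1.5], [0, 0, 1.5], [0, 0, 1.5], [0, 0, 1.5], [0, 0, 1.5], [0, 0, 1.5], [0, 0, -10], [0, 0, -40], [0, 0, -85], [0, 0, -115]]' --dr '[[0, 0, 0], [0, 0, 0], [0, 0, 0], [0, 0, 0], [0, 0, 0], [0, 0, 0], [0, 0, 0], [0, 0, 0], [0, 0, 0], [0, 0, 0]]'

```text
clock: 12.85
position: [618.6, 51.8, 406.4]
ee_rot: [0.753, -0.658, 0.002, -0.002]
contact_force: [0.3, -0.4, 0.0]
gripper_width: 49.9
grasp_force: 0.0
```

```bash
python3 - <<'E'
from h import *
x,y=tray(-131,0); print(x,y); go((x,y,345),187.8)
E
```

```text
426.21203289824086 80.72126001110612
travel [-54.647 186.962  60.542] dr [-0.004 -0.    -0.001] pos [618.569  51.817 406.398] t 12.85
```

>>> move_arm --fingers '[40, 20, 0, 0, 0, 0, 0, 0, 0]' --travel '[[-5, 20, 0], [-17, 58, 5], [-29, 98, 15], [-40, 138, 28], [-49, 168, 40], [-54, 182, 50], [-55, 187, 55], [-55, 187, 56], [-55, 187, 56]]' --dr '[[0, 0, 0], [0, 0, 0], [0, 0, 0], [0, 0, 0], [0, 0, 0], [0, 0, 0], [0, 0, 0], [0, 0, 0], [0, 0, 0]]'

```text
clock: 13.75
position: [426.6, 81.5, 346.9]
ee_rot: [0.753, -0.658, 0.0, -0.001]
contact_force: [0.3, 0.3, -0.3]
gripper_width: -0.3
grasp_force: 0.0
```

```bash
python3 - <<'E'
from h import *
x,y=tray(-131,0); go((x,y,313),187.8);print(arm.read_state()["gripper_width"])
crop("top",235,125,435,275,3.5,"pics/t4.png")
E
```

```text
travel [ 0.693  0.536 33.899] dr [-0.002  0.    -0.001] pos [426.597  81.467 346.9  ] t 13.75
-0.2548559943185882
```

View pics/t4.png

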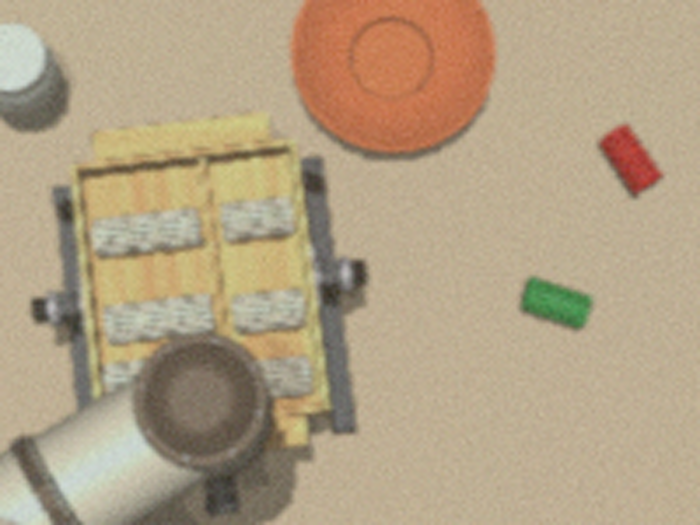

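The short roller now lies across the short row at (258,219), so both are placed. The closed gripper is above the near ledge, so I'll press down gradually.

>>> move_arm --fingers '[0, 0, 0, 0, 0, 0, 0, 0, 0, 0]' --travel '[[0, 0, 12], [0, 0, 25], [0, 0, 31], [0, 0, 36], [0, 0, 42], [0, 0, 48], [0, 0, 54], [0, 0, 60], [0, 0, 66], [0, 0, 70]]' --dr '[[0, 0, 0], [0, 0, 0], [0, 0, 0], [0, 0, 0], [0, 0, 0], [0, 0, 0], [0, 0, 0], [0, 0, 0], [0, 0, 0], [0, 0, 0]]'

```text
clock: 14.8
position: [425.4, 80.9, 275.9]
ee_rot: [0.753, -0.658, -0.0, 0.001]
contact_force: [-3.3, -1.7, 3.3]
gripper_width: 0.1
grasp_force: 2.0
```

```bash
python3 - <<'E'
from h import *
s=arm.read_state();print(s["position"],s["contact_force"])
crop("side",200,150,440,310,3.3,"pics/s5.png",1.0)
E
```

```text
[425.401  80.889 275.907] [-3.3   -1.676  3.27 ]
```

View pics/s5.png

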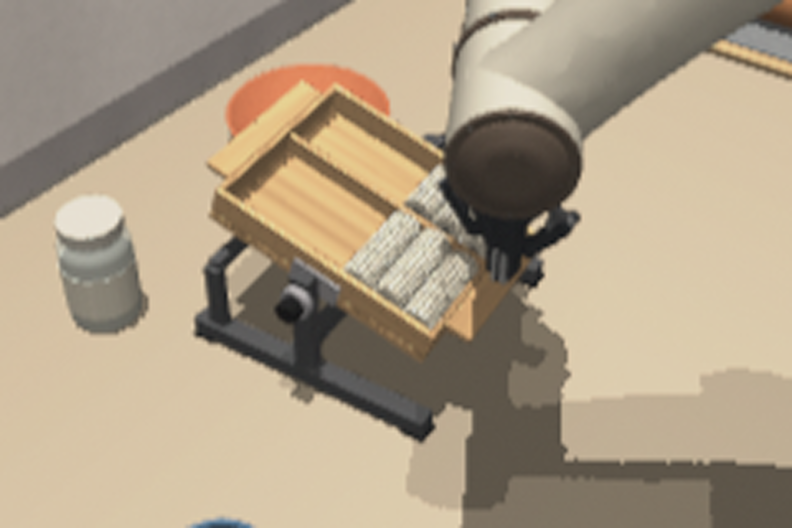

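The tray is tipping and both sets of three rollers have closed up at the near end. I'll go a little lower to about 25 degrees and hold.

>>> move_arm --fingers '[0, 0, 0, 0, 0, 0, 0, 0, 0, 0]' --travel '[[0, 0, 4], [0, 0, 8], [0, 0, 11], [0, 0, 13], [0, 0, 13], [0, 0, 13], [0, 0, 13], [0, 0, 13], [0, 0, 13], [0, 0, 13]]' --dr '[[0, 0, 0], [0, 0, 0], [0, 0, 0], [0, 0, 0], [0, 0, 0], [0, 0, 0], [0, 0, 0], [0, 0, 0], [0, 0, 0], [0, 0, 0]]'

```text
clock: 15.85
position: [425.7, 81.3, 263.2]
ee_rot: [0.753, -0.658, 0.0, -0.0]
contact_force: [-0.3, -0.2, 0.1]
gripper_width: 0.0
grasp_force: 0.0
```

```bash
python3 - <<'E'
from h import *
s=arm.read_state();print(s["position"],s["contact_force"],s["clock"])
for t in (0.25,.3,.35,.4,.45,.5,.55):
    o=[]
    for x,y,z in((142,75,30),(142,-75,30),(113,93,30)):
        X=tray(x*np.cos(t)-z*np.sin(t),y);o.append((proj("side",[*X,110+z*np.cos(t)+x*np.sin(t)])-[200,150])*3.3)
    print(t,*o)
crop("side",200,150,440,310,3.3,"pics/s6.png",1.0)
E
```

```text
[425.676  81.313 263.232] [-0.308 -0.189  0.126] 15.85
0.25 [208.562 162.992] [303.287  81.317] [222.026 190.516]
0.3 [210.892 158.59 ] [305.84   76.926] [224.24  187.247]
0.35 [213.547 154.415] [308.695  72.741] [226.715 184.182]
0.4 [216.525 150.481] [311.847  68.776] [229.445 181.33 ]
0.45 [219.824 146.801] [315.292  65.044] [232.428 178.702]
0.5 [223.44  143.389] [319.027  61.557] [235.66  176.307]
0.55 [227.367 140.256] [323.045  58.328] [239.133 174.154]
```

View pics/s6.png

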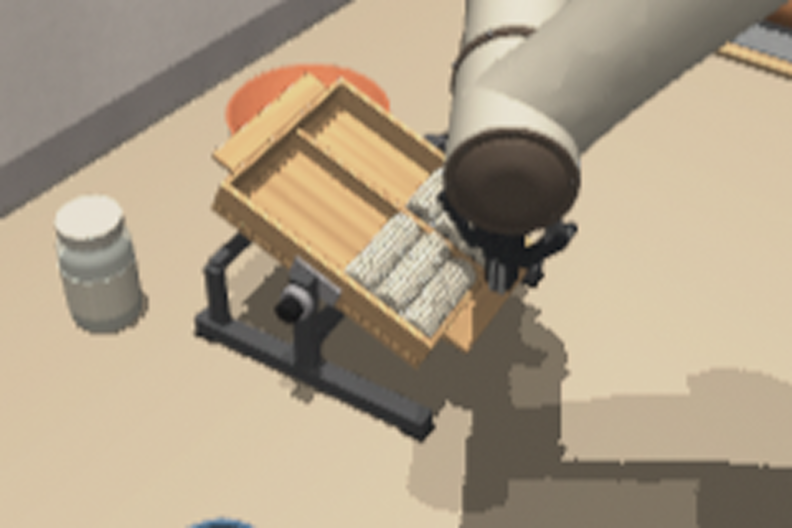

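Matching the far-ledge corners at (213,154) and (313,72) to the model gives about 0.36 rad. I'll press 7 mm further, to about 0.43, and hold.

>>> move_arm --fingers '[0, 0, 0, 0, 0, 0, 0, 0, 0, 0]' --travel '[[0, 0, 3], [0, 0, 5.5], [0, 0, 7], [0, 0, 7], [0, 0, 7], [0, 0, 7], [0, 0, 7], [0, 0, 7], [0, 0, 7], [0, 0, 7]]' --dr '[[0, 0, 0], [0, 0, 0], [0, 0, 0], [0, 0, 0], [0, 0, 0], [0, 0, 0], [0, 0, 0], [0, 0, 0], [0, 0, 0], [0, 0, 0]]'

```text
clock: 16.9
position: [425.6, 81.2, 256.2]
ee_rot: [0.753, -0.658, -0.0, 0.0]
contact_force: [-0.7, -0.2, 0.3]
gripper_width: 0.1
grasp_force: 0.0
```

```bash
python3 - <<'E'
from h import *
s=arm.read_state();print(s["position"],s["contact_force"],s["clock"])
t=.43
for X in(-142,-129,129,142):
    print(X,X*np.cos(t)-30*np.sin(t),110+30*np.cos(t)+X*np.sin(t))
x,y=tray(112,0);print(x,y);go((x,y,420),187.8)
E
```

```text
[425.603  81.212 256.169] [-0.703 -0.164  0.265] 16.9
-142 -141.57926052671002 78.0733185452986
-129 -129.7627057809365 83.49263897687835
129 104.75045763518386 191.0453060036147
142 116.56701238095737 196.46462643519448
666.9637581328017 113.70014411264209
travel [   0.298 -243.512 -163.868] dr [ 0.    -0.    -0.001] pos [425.603  81.212 256.169] t 16.9
```

>>> move_arm --fingers '[0, 0, 0, 0, 0, 0, 0, 0, 0, 0]' --travel '[[0, 0, -15], [0, 0, -50], [0, 0, -95], [0, -15, -130], [0, -50, -155], [0, -95, -164], [0, -140, -164], [0, -180, -164], [0, -212, -164], [0, -226, -164]]' --dr '[[0, 0, 0], [0, 0, 0], [0, 0, 0], [0, 0, 0], [0, 0, 0], [0, 0, 0], [0, 0, 0], [0, 0, 0], [0, 0, 0], [0, 0, 0]]'

```text
clock: 17.9
position: [652.0, 111.9, 418.4]
ee_rot: [0.753, -0.658, -0.0, 0.001]
contact_force: [-1.4, -0.2, -0.9]
gripper_width: 0.1
grasp_force: 0.0
```

>>> move_arm --fingers '[0, 0, 0]' --travel '[[0, 0, 10], [0, 0, 30], [0, 0, 40]]' --dr '[[0, 0, 0], [0, 0, 0], [0, 0, 0]]'

```text
clock: 18.2
position: [648.5, 111.4, 377.7]
ee_rot: [0.753, -0.658, -0.001, 0.002]
contact_force: [-0.5, 0.4, 0.0]
gripper_width: 0.4
grasp_force: 0.0
```

```bash
python3 - <<'E'
from h import *
s=arm.read_state();print(s["contact_force"])
x,y=tray(125,0);go((x,y,310),187.8)
x,y=tray(95,0);go((x,y,366),187.8)
crop("side",200,130,440,310,3.3,"pics/s7.png",1.0)
E
```

```text
[-0.45   0.398  0.016]
travel [  0.217 -31.905  67.551] dr [ 0.004 -0.    -0.001] pos [648.481 111.442 377.686] t 18.2
travel [ 0.268 -1.668 11.679] dr [ 0.004 -0.    -0.001] pos [648.481 111.442 377.686] t 18.2
```

View pics/s7.png

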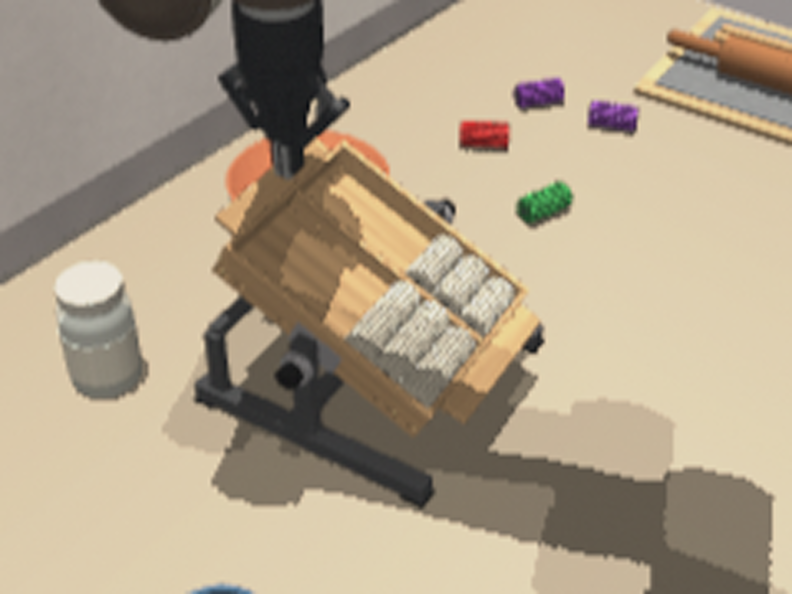

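The view shows all six rollers closed up at the near end with the tray at about 0.4 rad, and the closed fingers just above the far ledge. I'll press it down, following the ledge's arc.

>>> move_arm --fingers '[0, 0, 0, 0, 0, 0, 0, 0, 0, 0]' --travel '[[0, -3, 6], [0, -5, 12], [0, -9, 18], [0, -13, 24], [0, -17, 30], [0, -20, 36], [0, -23, 42], [0, -26, 48], [0, -29, 53], [0, -30, 57]]' --dr '[[0, 0, 0], [0, 0, 0], [0, 0, 0], [0, 0, 0], [0, 0, 0], [0, 0, 0], [0, 0, 0], [0, 0, 0], [0, 0, 0], [0, 0, 0]]'

```text
clock: 19.25
position: [678.9, 115.8, 324.8]
ee_rot: [0.753, -0.658, -0.0, 0.0]
contact_force: [-6.0, 0.8, 8.6]
gripper_width: -0.1
grasp_force: 4.1
```

>>> move_arm --fingers '[0, 0, 0, 0, 0]' --travel '[[0, 0, 3], [0, 0, 6], [0, 0, 9], [0, 0, 9], [0, 0, 9]]' --dr '[[0, 0, 0], [0, 0, 0], [0, 0, 0], [0, 0, 0], [0, 0, 0]]'

```text
clock: 19.75
position: [680.0, 115.9, 317.0]
ee_rot: [0.753, -0.657, 0.002, -0.002]
contact_force: [-1.1, 0.0, 7.0]
gripper_width: -0.2
grasp_force: 3.2
```

>>> move_arm --fingers '[0, 0, 0, 0, 0]' --travel '[[0, 0, 3], [0, 0, 6], [0, 0, 6], [0, 0, 6], [0, 0, 6]]' --dr '[[0, 0, 0], [0, 0, 0], [0, 0, 0], [0, 0, 0], [0, 0, 0]]'

```text
clock: 20.25
position: [680.4, 116.0, 313.5]
ee_rot: [0.754, -0.657, 0.003, -0.003]
contact_force: [-2.8, 0.8, 12.2]
gripper_width: 0.1
grasp_force: 6.4
```

>>> move_arm --fingers '[0, 0, 0, 0]' --travel '[[0, 0, 2], [0, 0, 4], [0, 0, 4], [0, 0, 4]]' --dr '[[0, 0, 0], [0, 0, 0], [0, 0, 0], [0, 0, 0]]'

```text
clock: 20.65
position: [680.1, 116.1, 313.3]
ee_rot: [0.754, -0.657, 0.004, -0.003]
contact_force: [-7.8, 0.8, 25.0]
gripper_width: 0.8
grasp_force: 12.4
```

>>> move_arm --fingers '[0, 0, 0, 0, 0, 0, 0, 0, 0]' --travel '[[0, 0, -4], [0, 0, -8], [0, 0, -20], [0, 0, -50], [15, 0, -90], [55, 0, -130], [100, 0, -150], [140, 0, -150], [140, 0, -150]]' --dr '[[0, 0, 0], [0, 0, 0], [0, 0, 0], [0, 0, 0], [0, 0, 0], [0, 0, 0], [0, 0, 0], [0, 0, 0], [0, 0, 0]]'

```text
clock: 21.55
position: [698.4, -28.0, 455.3]
ee_rot: [0.751, -0.66, 0.001, -0.0]
contact_force: [-0.1, 0.3, -0.5]
gripper_width: -0.3
grasp_force: 0.0
```

```bash
python3 - <<'E'
from h import *
for t in (0,0.03,.05,.1):
    o=[]
    for x,y,z in((142,75,30),(142,-75,30),(-142,75,30)):
        X=tray(x*np.cos(t)-z*np.sin(t),y);o.append((proj("side",[*X,110+z*np.cos(t)+x*np.sin(t)])-[200,150])*3.3)
    print(t,*o)
crop("side",200,150,440,310,3.3,"pics/s8.png",1.0)
E
```

```text
0 [201.794 187.914] [295.078 105.899] [474.46  301.569]
0.03 [202.179 184.7  ] [295.661 102.75 ] [475.138 305.608]
0.05 [202.5   182.588] [296.111 100.678] [475.512 308.271]
0.1 [203.528 177.419] [297.447  95.595] [476.174 314.81 ]
```

View pics/s8.png

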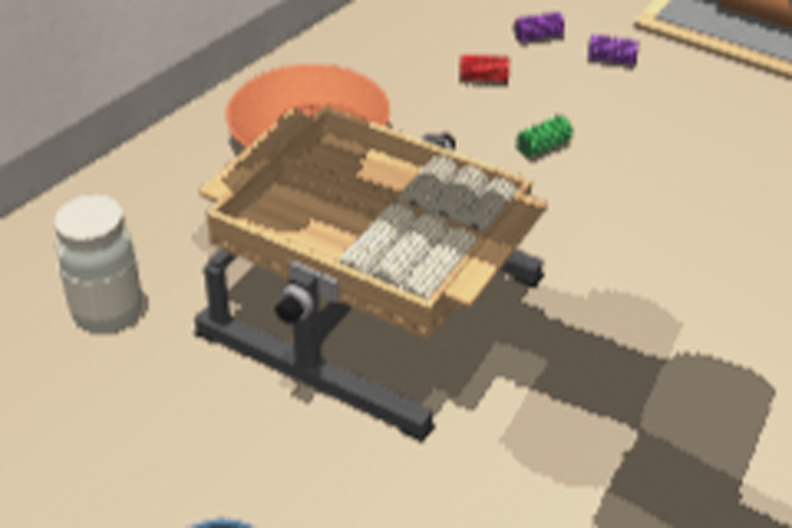

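The tray is level: the force rose to 25 N with no further motion, and the far corner at (201,190) matches 0 rad. All six rollers are closed up at the near end and the arm is clear.

>>> move_arm --fingers '[0, 0, 0, 0, 0]' --travel '[[0, 0, 0], [0, 0, 0], [0, 0, 0], [0, 0, 0], [0, 0, 0]]' --dr '[[0, 0, 0], [0, 0, 0], [0, 0, 0], [0, 0, 0], [0, 0, 0]]'

```text
clock: 22.1
position: [698.1, -22.2, 454.2]
ee_rot: [0.754, -0.657, -0.0, 0.0]
contact_force: [0.5, 0.0, 0.2]
gripper_width: -0.2
grasp_force: 0.0
```

```bash
python3 -c "
from bench import arm
print(arm.job_done())"
```

```text
the job is handed in; nothing more can be done
None
```

I laid both rollers in their rows, tipped the tray to about 0.4 rad (23–25°) until all six closed up at the near end, and brought it back level; I handed the job in at about 22 s and got no verdict back.

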